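# Switch the charge selector over to the green bank

### The job

Pull the sprung red knob of the charge selector up out of its OFF notch, turn it to the green mark and let it drop fully home into the notch there; the notches do not line up well with the marks, so feel for it. Never let it drop in at the yellow mark, and never force the knob sideways or down while its pin is against the gate. Leave the other two controls and everything else on the bench where they are.

Things in the scene. Friction and masses are not known exactly. Their poses are not given: they have to be found in the camera images.
- selector: The charge selector: a light grey metal box fixed to the bench, 160 mm (x) by 235 mm (y) by 60 mm high. Origin: on its underside, straight below the axis of the red knob (the box reaches 80 mm to either side of it in x, from -77 to +157 mm in y); z up. Its place and yaw vary.
- off_mark (a point): White 12 mm square on the box top, 56 mm from the knob's axis along the box's +x: OFF, where the knob starts. A coloured dot stands 60 degrees to either side of it round the axis, green on one side and yellow on the other, which varies. The knob can turn 91 degrees either way from OFF.
- knob_grip (a point): Red selector knob: point on its vertical axis, 104 mm above the bench when home; x along the bar to the pointer end. A bar 70 mm long, 16 wide, 34 high (81 to 115 mm above the bench) on a round skirt 80 mm across, 7.5 mm thick. Grip across the 16 mm from above. Sprung down: lifting takes about 9 N, 12 N at the upper stop 15 mm up.
- knob_pointer (a point): The white pointer tip of the red knob, on the rim of the skirt 38 mm from the axis, 81 mm above the bench when home; a white stripe on the bar leads to it.
- pin: The knob's steel detent pin (5 mm thick, flat-ended), hidden under the skirt below the pointer, 32 mm from the axis; origin at its lower end, 62 mm above the bench when home. More than 8 mm of lift frees it from its notch; on the lands between notches it slides easily and carries the spring's load. More than 35 N on it, sideways or down, damages it.
- gate_top (a point): Point on the knob's axis level with the tops of the gate's lands (70 mm above the bench). The brass gate ring under the skirt has an 8 mm deep notch for OFF (10 mm play for the pin to either side) and one for each dot (2 mm play). All notches together may sit up to 16 degrees round from the marks: on a land the spring load leaves the hand, over a notch it comes back.
- mark_green: Round green dot, 20 mm across and 3 mm thick, on top of the selector box 56 mm from the knob's axis: the bank to be selected. Origin at its underside.
- mark_yellow: Round yellow dot like the green one: the other bank, not to be selected.
- trim (a joint): Turn of the small black trim knob (26 mm across) on the selector box, 120 mm to the +y side of the red knob's axis and 40 mm to -x (rad); to be left alone.
- toggle (a joint): Swing of the steel toggle lever (35 mm long) on the selector box, 120 mm to the +y side of the red knob's axis and 35 mm to +x (rad); to be left alone.
- spool: White spool of metal strip, 52 mm across, 30 mm high, standing at the selector's -y side. Origin at its underside.
- screwdriver: Yellow-handled screwdriver, 170 mm long, lying between the robot and the selector. Origin at the underside of its middle.
- cutters: Side cutters with yellow handles, 135 mm long, 14 mm high, lying behind the selector (+x). Origin at the underside.
- cell_holder: Black holder with four round cells, 85 by 88 by 22 mm. Origin at its underside.
- cell_pack: Block of 48 purple cells, 170 by 130 by 65 mm, heavy. Origin at its underside.
- flux_bottle: Clear bottle with a red cap, 44 mm across, 100 mm high. Origin at its underside.
- meter: Orange hand-held meter, 145 by 75 by 40 mm, lying flat. Origin at its underside.

How it is judged:
By the outcome, as a careful person would: the job done as asked, in the order asked, and still so for the second after the job is handed in, with the robot touching nothing.
It also fails if it takes over 58 s, if anything falls off the work surface, if the arm or the gripper's body presses on something with over 40 N, if the wrist force passes 120 N, or if a joint passes its speed limit or range.

### The arm

A 7-joint arm with a two-finger parallel gripper is mounted at the origin on the work surface. World frame = base frame: x ahead of the robot, y to its left, z up, the work surface at z = 0. Lengths are in m, angles in degrees, forces in N, time in s.
With the tool pointing down it reaches from about 0.425 to 0.875 m from the base axis. Payload 4.7 kg.
Tool frame: the origin (TCP) lies at the very end of the fingers, on their centre line; the grasp point (between the pads) lies 19 mm behind it; z points along the fingers, y is the line along which they close (so a half turn about z gives the same grasp; the last joint's range is limited). The gripper opens to 87 mm and grips with 3 to 60 N. Pads are 19 mm wide; open, the fingers measure 117 mm over their backs; the gripper's body (75 mm by 190 mm) begins 51 mm behind the grasp point.
Start: joints at [75.12, 18.392, -4.016, 83.108, 1.295, 78.541, -3.26], TCP at [0.176, -0.626, 0.199] pointing down, gripper open.
Joint ranges: [-163.93, 163.93], [-17.29, 119.83], [-79.2, 71.16], [3.27, 140.29], [-89.18, 269.18], [5.43, 117.66], [-154.24, 154.24]. Speed limits (degrees/s): [147.25, 147.25, 180, 180, 180, 180, 180].

### API

Orientations are given as [roll, pitch, yaw] about the fixed x, y, z axes, in that order (R = Rz(yaw) Ry(pitch) Rx(roll)).
In Python, from cell import get_obs, eyes, env gives the robot as it stands.
- The arm moves only by the tool servo_tool, never from a script. Its argument "series" is a list that holds one entry, the list of rows, each a list of 7 numbers: the shift along the tool's x, y, z in units of 300 mm (1.0 is 300 mm), then the turn, a rotation vector about the tool's x, y, z in units of pi rad (1.0 is pi rad), then the opening, from 0 (shut) to 1 (fully open). In form: [[[tx, ty, tz, wx, wy, wz, gripper], ...]]. A call has 1 to 12 rows; each row is the pose to reach, as a shift and turn from the pose commanded when the call began, along the tool's axes at that moment, turning the shorter way round; what a row does not reach only later rows make up. A row lasts 1/12 s, in which the tool goes at most 41.7 mm and 7.16 degrees, less where a joint would pass 70% of its speed; a pose out of reach is approached as far as the arm can. A call with a number of a shift or a turn outside -1 to 1 is refused whole. A call with a gripper value outside its range is refused whole. The fingers move at their own pace and stop on an object; "grip_force" is the grip in N (left out, the last holds). Time passes only in rows, so rows that repeat a pose let the fingers close. It gives the time, the measured TCP pose, the force, the opening and the grip force at its end, in the units of the state.
- get_obs(): the state, without advancing time (a new reading comes with each control period).
- eyes.read_camera(name): name is "scene" or "top" or "wrist"; returns a dict with "frame" (420x560x3 uint8, red, green, blue), "depth" (420x560 float32, m along the optical axis (not along the pixel's ray), 0 where there is no reading), "fx", "fy", "cx", "cy" (pixels), "origin" and "rotation" of the camera in the world; the wrist camera has in their place "mount" (4x4, takes a point from camera to tool coordinates, whose origin is the TCP and whose axes are the flange's). Camera axes: x right, y down, z forward; pixel columns grow to the right and rows downward; lengths in m; the calibration is good to about 2 mm. The wrist camera is an equidistant fisheye: a pixel r from the principal point sees the ray r / f radians off the axis. A picture is of the moment at which its call begins: read the wrist's pose just before it.
- env.sign_off(): hands the job in; it is judged then, once.
The state is a dict: "time_s": time; "qpos": joint angles; "joint_velocities": joint speeds; "effort": joint torques, N m; "tool_pos": TCP position; "tool_rot": TCP orientation; "force": force on the tool from outside, world axes, zero at the start; "wrist_torque": the same for the moment, N m; "grip_width": finger opening in m; "grasp_force": force on a finger pad.
Only numpy, scipy, OpenCV 4.12 (cv2) and the standard library are available. Lean on these libraries where they do the work, as an engineer would, in place of code of your own. Each camera call takes 0.05 s, during which the arm holds its last target. There are 200 camera calls.

## Working session

There is one attempt and no reset: what is moved stays moved. The work goes in short steps, Python scripts to look and compute and a tool call to move; the robot and the scene stay as the last step left them, time stands still between calls to the robot, and variables do not carry over. Pictures are saved under pics/ and viewed, at most 10 in all, crops included, and the job is handed in when it is done.

Besides the shell and the picture viewer there is one more tool, called after "Call:" by a JSON object that holds its "name" and its "arguments". servo_tool: Moves the arm, as the interface text tells. Shifts and turns lie within -1 to 1; 1 stands for 300 mm of shift or pi rad of turn. Its arguments: {"type":"object","properties":{"series":{"type":"array"},"grip_force":{"type":"number"}},"required":["series"]}

```bash
ls; mkdir -p pics
cat > h.py <<'E'
import numpy as np, cv2
from cell import get_obs, eyes, env
def snap(n,f,crop=None,s=1):
    c=eyes.read_camera(n); im=c["frame"][:,:,::-1]
    np.savez("pics/"+f+".npz",**{k:v for k,v in c.items()})
    if crop: im=im[crop[1]:crop[3],crop[0]:crop[2]]
    cv2.imwrite("pics/"+f+".png",cv2.resize(im,None,fx=s,fy=s,interpolation=cv2.INTER_CUBIC)); return c
def ray(c,u,v,z):
    d=np.array(c["rotation"])@np.array([(u-c["cx"])/c["fx"],(v-c["cy"])/c["fy"],1]); o=np.array(c["origin"])
    return o+d*(z-o[2])/d[2]
E
python3 - <<'E'
from h import *
c=snap("top","t1",s=1.4); print({k:v for k,v in c.items() if k not in("frame","depth")})
o=get_obs(); print(o)
E
```

```text
pics
{'fx': 492.90500056964663, 'fy': 492.90500056964663, 'cx': 276.9066043672418, 'cy': 200.9045475473688, 'origin': array([ 0.40120996, -0.01894159,  1.1855023 ]), 'rotation': array([-171.91139926,    0.38309595,  -89.55762447])}
{'time_s': 0.05, 'qpos': array([75.12116408, 18.4373635 , -4.0135555 , 83.17320207,  1.29510009,
       78.54039888, -3.26148143]), 'joint_velocities': array([ 0.02186041,  0.00689429, -0.03644513, -0.15026312, -0.08549736,
       -0.15819742,  0.12166412]), 'effort': array([ 4.36560492e-05, -4.92995489e+01, -4.06144252e-01, -3.13707411e+01,
       -6.42631715e-02,  3.98915482e-02,  2.84126054e-05]), 'tool_pos': array([ 0.17551562, -0.62525232,  0.1979954 ]), 'tool_rot': array([-1.79894272e+02,  6.40173659e-03,  1.56852171e+01]), 'force': array([0.41884011, 0.22707874, 0.62373106]), 'wrist_torque': array([-0.04278414,  0.04891045, -0.02417345]), 'grasp_force': 0.0, 'grip_width': 0.08687053872081911}
```

View pics/t1.png

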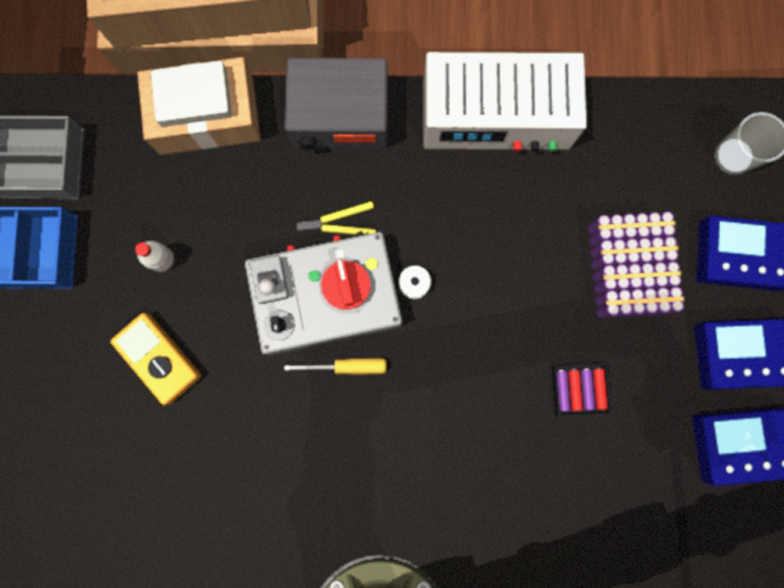

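The top view shows the selector at about (330,290) px, its red knob near (347,283) with the pointer up towards +x. The green dot is at (314,276) on the +y side and the yellow one at (372,263). Next, an enlarged crop.

```bash
cat >> h.py <<'E'
from scipy.spatial.transform import Rotation as Ro
_ray=ray
def ray(c,u,v,z):
    c=dict(c); R=np.array(c["rotation"])
    if R.size==3: c["rotation"]=Ro.from_euler("xyz",R,degrees=True).as_matrix()
    return _ray(c,u,v,z)
E
python3 - <<'E'
from h import *
c=np.load("pics/t1.npz"); im=c["frame"][160:260,165:295,::-1]
cv2.imwrite("pics/t1c.png",cv2.resize(im,None,fx=6,fy=6,interpolation=cv2.INTER_CUBIC))
E
```

```text
(no output)
```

View pics/t1c.png

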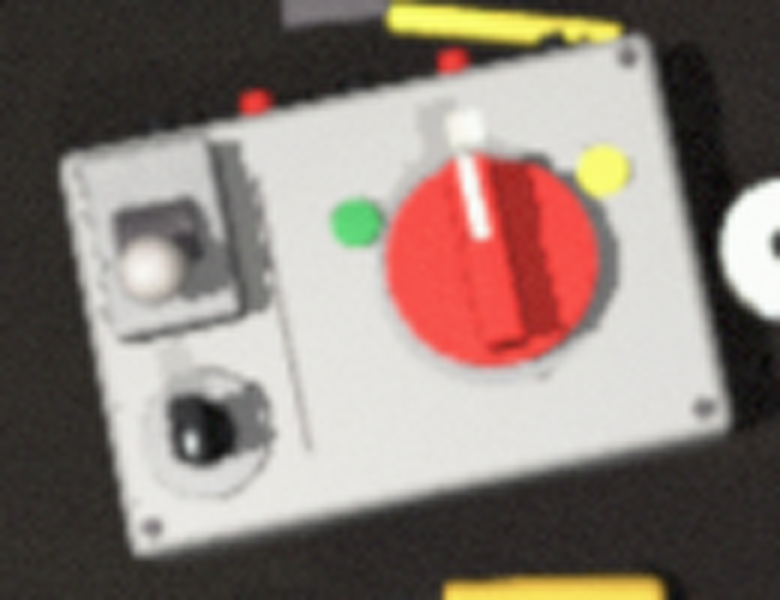

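The crop shows the box-top corners at (62,157), (650,40), (730,430) and (137,555). The green dot is at (357,223), yellow at (604,170), the skirt centre at about (493,262) and the white OFF square at (466,128).

Run:
```python
from h import *
c=np.load("pics/t1.npz")
P=lambda u,v,z:ray(c,165+(u+.5)/6-.5,160+(v+.5)/6-.5,z)
tl,tr,br,bl=[P(u,v,.06) for u,v in((62,157),(650,40),(730,430),(137,555))]
print(tl,tr,br,bl)
for a,b in((tr,tl),(br,bl)): d=b-a; print("y-side",np.hypot(*d[:2]),np.degrees(np.arctan2(d[1],d[0]))-90)
for a,b in((bl,tl),(br,tr)): d=b-a; print("x-side",np.hypot(*d[:2]),np.degrees(np.arctan2(d[1],d[0])))
g=P(357,223,.063);y=P(604,170,.063);s=P(493,262,.081);w=P(466,128,.0605)
print("skirt",s)
for n,p in(("g",g),("y",y),("off",w)): d=p-s; print(n,p,np.hypot(*d[:2]),np.degrees(np.arctan2(d[1],d[0])))
a=P(464,155,.115);b=P(482,238,.115);d=a-b;print("stripe",np.degrees(np.arctan2(d[1],d[0])))
ctr=(tl+tr+br+bl)/4
yaw=np.radians(10.6);ex=np.array([np.cos(yaw),np.sin(yaw)]);ey=np.array([-ex[1],ex[0]])
print("axis from box",ctr[:2]-.040*ey)
```

```text
[0.59501039 0.22668707 0.06      ] [ 6.42589280e-01 -2.55845931e-04  6.00000000e-02] [ 0.49118158 -0.03208227  0.06      ] [0.44209623 0.19255492 0.06      ]
y-side 0.2318767758597019 11.840646198385329
y-side 0.22993747001843393 12.325934210654552
x-side 0.15667719436098432 12.582792432737662
x-side 0.15471655469277695 11.870943811414552
skirt [0.55229912 0.05785144 0.081     ]
g [0.56952527 0.11161094 0.063     ] 0.0564519633915412 72.23298626308168
y [0.59078946 0.01694753 0.063     ] 0.05616614767324222 -46.741241227615575
off [0.6073229 0.0705745 0.0605   ] 0.05647560017758358 13.019596088184704
stripe 13.056962362304045
axis from box [0.55007742 0.05740856]
```

Call:
{"name": "servo_tool", "arguments": {"series": [[[0.08,-0.08,0,0,0,0,1],[0.17,-0.17,0,0,0,0,1],[0.26,-0.26,0,0,0,0,1],[0.35,-0.35,0,0,0,0,1],[0.44,-0.44,0,0,0,0,1],[0.53,-0.54,0,0,0,0,1],[0.62,-0.63,0,0,0,0,1],[0.71,-0.72,0,0,0,0,1],[0.8,-0.81,0,0,0,0,1],[0.88,-0.9,0,0,0,0,1],[0.96,-0.98,0,0,0,0,1],[0.97,-0.99,0,0,0,0,1]]]}}

```text
time_s: 1.05
tool_pos: [0.3787, -0.2546, 0.1989]
tool_rot: [-179.9, -0.1, 16.2]
force: [0.3, -0.1, 1.0]
grip_width: 0.0869
grasp_force: 0.0
```

```bash
cat >> h.py <<'E'
def go(p,rpy=(180,0,None),o=None):
    o=o or get_obs(); R=Ro.from_euler("xyz",o["tool_rot"],degrees=True); 
    rpy=[r if r is not None else o["tool_rot"][2] for r in rpy]
    d=R.inv().apply(np.array(p)-o["tool_pos"])/.3; w=(R.inv()*Ro.from_euler("xyz",rpy,degrees=True)).as_rotvec()/np.pi
    print("t",o["time_s"].__round__(2),"tcp",o["tool_pos"].round(4),o["tool_rot"].round(2),"F",o["force"].round(1),"T",o["wrist_torque"].round(2),"q7",round(o["qpos"][6],1),"w",round(o["grip_width"],4),round(o["grasp_force"],1))
    print("shift",d.round(4),"turn",w.round(4))
E
python3 -c "
from h import *
go((.552,.058,.2),(180,0,12.6))"
```

```text
t 1.05 tcp [ 0.3787 -0.2546  0.1989] [-1.7991e+02 -7.0000e-02  1.6220e+01] F [ 0.3 -0.1  1. ] T [ 0.01 -0.02  0.01] q7 -41.1 w 0.0869 0.0
shift [ 0.8458 -0.8393 -0.0011] turn [-0.0005 -0.0004  0.0201]
```

Call:
{"name": "servo_tool", "arguments": {"series": [[[0.08,-0.08,0,0,0,0.01,1],[0.17,-0.17,0,0,0,0.02,1],[0.26,-0.26,0,0,0,0.02,1],[0.35,-0.35,0,0,0,0.02,1],[0.44,-0.44,0,0,0,0.02,1],[0.53,-0.53,0,0,0,0.02,1],[0.62,-0.62,0,0,0,0.02,1],[0.7,-0.7,0,0,0,0.02,1],[0.77,-0.77,0,0,0,0.02,1],[0.82,-0.82,0,0,0,0.02,1],[0.845,-0.84,0,0,0,0.02,1],[0.845,-0.84,0,0,0,0.02,1]]]}}

```text
time_s: 2.05
tool_pos: [0.5518, 0.052, 0.1984]
tool_rot: [-179.9, 0.0, 12.3]
force: [0.1, 0.9, 0.2]
grip_width: 0.0872
grasp_force: 0.0
```

```bash
python3 -c "
from h import *
go((.552,.058,.2),(180,0,12.6))
c=snap('wrist','w1',s=1.4); print({k:v for k,v in c.items() if k not in('frame','depth')})"
```

```text
t 2.05 tcp [0.5518 0.052  0.1984] [-1.799e+02  3.000e-02  1.229e+01] F [0.1 0.9 0.2] T [-0.01  0.03 -0.02] q7 -91.7 w 0.0872 0.0
shift [ 0.0051 -0.0195 -0.0052] turn [-0.0005  0.0002 -0.0017]
{'fx': 325.19226210127806, 'fy': 325.19226210127806, 'cx': 277.59091475782014, 'cy': 216.3317395506173, 'mount': array([[ 1.85999542e-03, -9.61794682e-01, -2.73765467e-01,
         7.45270043e-02],
       [ 9.99997879e-01,  2.03109437e-03, -3.41548908e-04,
         3.91367561e-04],
       [ 8.84543422e-04, -2.73764251e-01,  9.61796420e-01,
        -1.85307136e-01],
       [ 0.00000000e+00,  0.00000000e+00,  0.00000000e+00,
         1.00000000e+00]])}
```

View pics/w1.png

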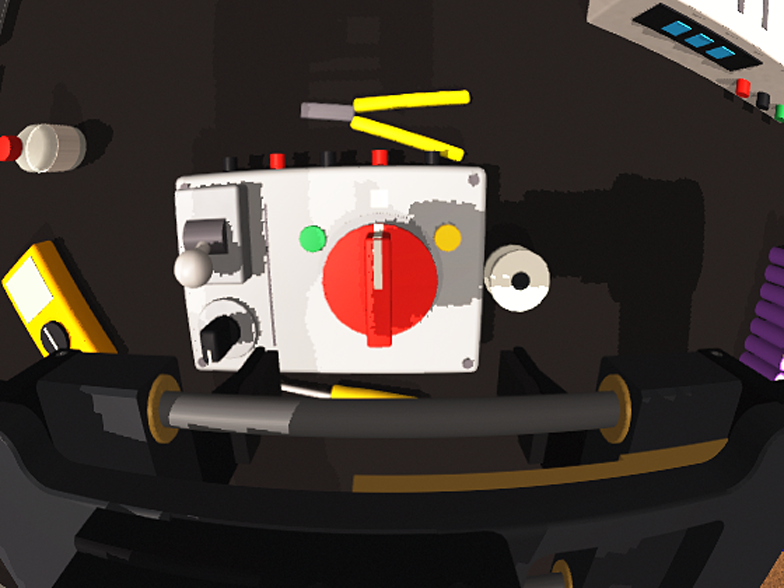

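The wrist view shows the skirt spanning 322–438 px in x and 222–337 px in y. The green dot is at (312,239), yellow at (448,238), the OFF square at (380,198), and the bar runs from about (378,233) to (379,346).

```bash
cat >> h.py <<'E'
def wray(c,tp,tr,u,v,z):
    x,y=u-c["cx"],v-c["cy"]; r=np.hypot(x,y); th=r/c["fx"]; d=np.array([x/r*np.sin(th),y/r*np.sin(th),np.cos(th)])
    M=c["mount"]; R=Ro.from_euler("xyz",tr,degrees=True).as_matrix()
    o=np.array(tp)+R@M[:3,3]; d=R@M[:3,:3]@d
    return o+d*(z-o[2])/d[2]
E
python3 - <<'E'
from h import *
c=np.load("pics/w1.npz"); o=get_obs()
P=lambda u,v,z: wray(c,o["tool_pos"],o["tool_rot"],(u+.5)/1.4-.5,(v+.5)/1.4-.5,z)
A=lambda a,b: np.degrees(np.arctan2(*(b-a)[1::-1]))
L,Rr,T,B=P(322,280,.081),P(438,280,.081),P(380,222,.081),P(380,337,.081)
print(L,Rr,T,B,(L+Rr)/2,(T+B)/2, np.linalg.norm(L-Rr))
s=np.array([*((L+Rr)/2)[:2],.081])
g=P(312,239,.063);y=P(448,238,.063);w=P(380,198,.06)
for p in(g,y,w): print(p,A(s,p),np.linalg.norm((p-s)[:2]))
a,b=P(378,233,.115),P(379,346,.115);print("bar",a,b,(a+b)/2,A(b,a),np.linalg.norm(a-b))
E
```

```text
[0.54604611 0.09541936 0.081     ] [0.56291573 0.01766121 0.081     ] [0.59321568 0.0646951  0.081     ] [0.51396409 0.04785954 0.081     ] [0.55448092 0.05654029 0.081     ] [0.55358989 0.05627732 0.081     ] 0.07956703840415126
[0.56955385 0.10980778 0.063     ] 74.20024965127168 0.0553589979512163
[0.59072002 0.01505568 0.063     ] -48.860994786186424 0.05508398119143442
[0.60782541 0.06826537 0.06      ] 12.396451845650668 0.054617870256020634
bar [0.59004666 0.06452369 0.115     ] [0.52029561 0.04916214 0.115     ] [0.55517114 0.05684292 0.115     ] 12.420203359955128 0.07142259539154423
```

```bash
python3 -c "
from h import *
go((.5535,.057,.0865),(180,0,12.5))"
```

```text
t 2.1 tcp [0.5512 0.0498 0.1984] [-1.7998e+02  9.0000e-02  1.2160e+01] F [ 0.5 -0.5 -0.2] T [ 0.    0.03 -0.01] q7 -91.6 w 0.087 0.0
shift [ 0.0131 -0.0218  0.3729] turn [-0.0001  0.0005 -0.0019]
```

Call:
{"name": "servo_tool", "arguments": {"series": [[[0.005,-0.01,0,0,0,-0.001,1],[0.013,-0.027,0.02,0,0,-0.002,1],[0.013,-0.027,0.05,0,0,-0.002,1],[0.013,-0.027,0.08,0,0,-0.002,1],[0.013,-0.027,0.11,0,0,-0.002,1],[0.013,-0.027,0.14,0,0,-0.002,1],[0.013,-0.027,0.17,0,0,-0.002,1],[0.013,-0.027,0.18,0,0,-0.002,1],[0.013,-0.027,0.18,0,0,-0.002,1],[0.013,-0.027,0.18,0,0,-0.002,1],[0.013,-0.027,0.18,0,0,-0.002,1]]]}}

```text
time_s: 3.02
tool_pos: [0.554, 0.0589, 0.1455]
tool_rot: [180.0, -0.0, 12.5]
force: [0.6, 0.5, 1.1]
grip_width: 0.0873
grasp_force: 0.0
```

```bash
python3 -c "
from h import *
go((.5537,.0585,.0865),(180,0,12.5))
c=snap('wrist','w2',(140,60,420,270),2.8)"
```

```text
t 3.02 tcp [0.554  0.0589 0.1455] [ 1.7999e+02 -5.0000e-02  1.2450e+01] F [0.6 0.5 1.1] T [ 0.01  0.03 -0.01] q7 -94.0 w 0.0873 0.0
shift [-0.0015  0.0009  0.1967] turn [ 0.     -0.0003 -0.0003]
```

View pics/w2.png

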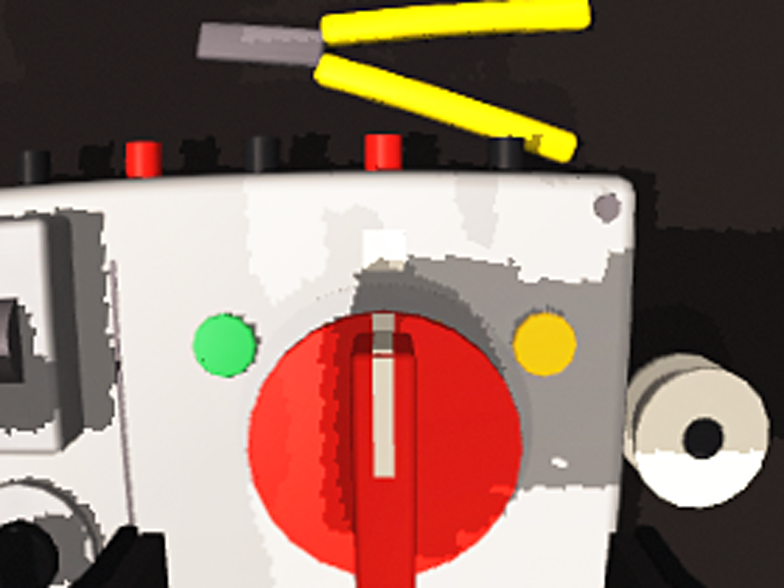

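The crop shows the skirt spanning 248–523 px at row 440, its top edge at row 312. Green is at (225,344), yellow at (545,343), the OFF square at (384,248) and the bar at 352–415. The tool is aligned across the bar.

Run:
```python
from h import *
c=np.load("pics/w2.npz"); tp=[0.554,.0589,.1455];tr=[179.99,-.05,12.45]
P=lambda u,v,z: wray(c,tp,tr,140+(u+.5)/2.8-.5,60+(v+.5)/2.8-.5,z)
A=lambda a,b: np.degrees(np.arctan2(*(b-a)[1::-1]))
L,Rr,T=P(248,440,.081),P(523,440,.081),P(385,312,.081)
ex=np.array([np.cos(.2173),np.sin(.2173),0])
print((L+Rr)/2,np.linalg.norm(L-Rr),T-.04*ex)
g=P(225,344,.063);y=P(545,343,.063);w=P(384,248,.06)
print("axis by dots",(g+y)/2-.028*ex,"yaw",A(y,g)-90,w-.056*ex)
go((.5537,.0585,.0865),(180,0,12.5))
```

```text
[0.55702025 0.05944744 0.081     ] 0.07908012614538572 [0.5538119  0.05893508 0.081     ]
axis by dots [0.55411428 0.05904157 0.063     ] yaw 12.74046059416166 [0.55406953 0.05936489 0.06      ]
t 3.07 tcp [0.5541 0.0589 0.1456] [ 1.7999e+02 -6.0000e-02  1.2450e+01] F [-0.5  0.   0.4] T [-0.    0.02  0.  ] q7 -94.0 w 0.0873 0.0
shift [-0.0016  0.0009  0.1969] turn [ 0.0001 -0.0003 -0.0003]
```

Call:
{"name": "servo_tool", "arguments": {"series": [[[0,0,0.03,0,0,0,1],[0,0,0.06,0,0,0,1],[0,0,0.09,0,0,0,1],[0,0,0.12,0,0,0,1],[0,0,0.15,0,0,0,1],[0,0,0.175,0,0,0,1],[0,0,0.19,0,0,0,1],[0,0,0.195,0,0,0,1],[0,0,0.195,0,0,0,1]]]}}

```text
time_s: 3.82
tool_pos: [0.5534, 0.0587, 0.0861]
tool_rot: [-180.0, 0.0, 12.5]
force: [0.2, -0.8, -0.1]
grip_width: 0.0869
grasp_force: 0.0
```

Call:
{"name": "servo_tool", "arguments": {"series": [[[0,0,0,0,0,0,0.5],[0,0,0,0,0,0,0.3],[0,0,0,0,0,0,0.2],[0,0,0,0,0,0,0.1],[0,0,0,0,0,0,0],[0,0,0,0,0,0,0],[0,0,0,0,0,0,0],[0,0,0,0,0,0,0],[0,0,0,0,0,0,0]]], "grip_force": 20}}

```text
time_s: 4.57
tool_pos: [0.5536, 0.0587, 0.0865]
tool_rot: [180.0, 0.0, 12.4]
force: [-0.1, 0.1, 0.1]
grip_width: 0.035
grasp_force: 0.0
```

```bash
python3 -c "
from h import *
go((.554,.059,.0865),(180,0,12.5))"
```

```text
t 4.57 tcp [0.5536 0.0587 0.0865] [1.800e+02 1.000e-02 1.245e+01] F [-0.1  0.1  0.1] T [-0.01 -0.03  0.  ] q7 -96.2 w 0.035 0.0
shift [ 0.0016 -0.0007 -0.    ] turn [ 0.      0.     -0.0003]
```

Call:
{"name": "servo_tool", "arguments": {"series": [[[0,0,0,0,0,0,0],[0,0,0,0,0,0,0],[0,0,0,0,0,0,0],[0,0,0,0,0,0,0],[0,0,0,0,0,0,0],[0,0,0,0,0,0,0]]]}}

```text
time_s: 5.07
tool_pos: [0.5535, 0.0591, 0.0865]
tool_rot: [-180.0, 0.0, 12.5]
force: [-0.4, 0.9, 0.2]
grip_width: 0.0154
grasp_force: 20.0
```

Call:
{"name": "servo_tool", "arguments": {"series": [[[0,0,-0.005,0,0,0,0],[0,0,-0.01,0,0,0,0],[0,0,-0.015,0,0,0,0],[0,0,-0.02,0,0,0,0],[0,0,-0.025,0,0,0,0],[0,0,-0.03,0,0,0,0],[0,0,-0.035,0,0,0,0],[0,0,-0.038,0,0,0,0],[0,0,-0.038,0,0,0,0]]]}}

```text
time_s: 5.82
tool_pos: [0.5533, 0.0589, 0.0979]
tool_rot: [-180.0, 0.0, 12.5]
force: [1.1, 3.2, -11.2]
grip_width: 0.0155
grasp_force: 20.0
```

```bash
python3 -c "
from h import *
go((.554,.059,.0865),(180,0,12.5))
c=snap('wrist','w3',(140,60,420,270),2.8)"
```

```text
t 5.82 tcp [0.5533 0.0589 0.0979] [-1.7999e+02  4.0000e-02  1.2460e+01] F [  1.1   3.2 -11.2] T [ 0.74 -0.41 -0.02] q7 -95.7 w 0.0155 20.0
shift [0.0025 0.0002 0.038 ] turn [-0.0001  0.0002 -0.0002]
```

View pics/w3.png

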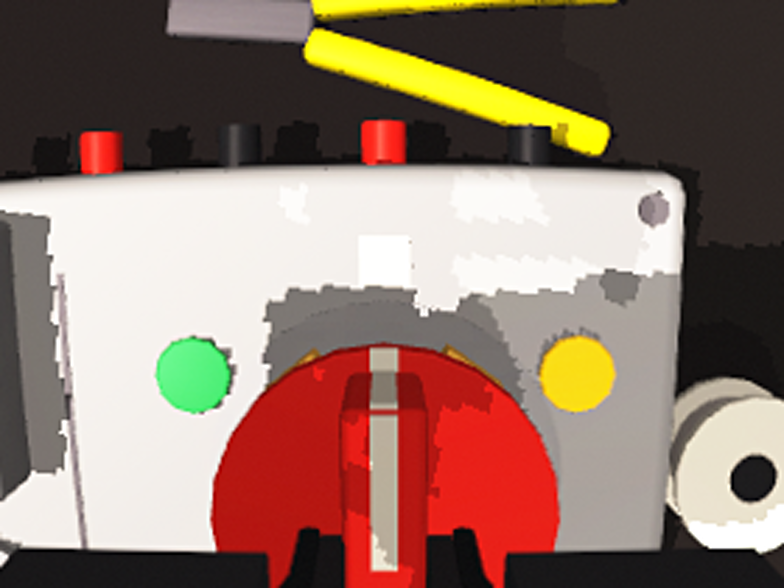

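The knob is lifted with the pointer still at OFF. Brass land edges show at (318,352) and (445,347), either side of the OFF notch. Their bearings give a first estimate of the notch offset.

Run:
```python
from h import *
c=np.load("pics/w3.npz"); tp=[0.5533,.0589,.0979];tr=[180,.04,12.46]
P=lambda u,v,z: wray(c,tp,tr,140+(u+.5)/2.8-.5,60+(v+.5)/2.8-.5,z)
s=np.array([.554,.059,0])
for u,v in((318,350),(300,370),(445,346),(500,380)):
    p=P(u,v,.07)-s; print(u,v,np.hypot(*p[:2]),np.degrees(np.arctan2(p[1],p[0]))-12.6)
```

```text
318 350 0.03850724842094397 24.417767769778614
300 370 0.0364185870754622 33.93335722403815
445 346 0.038740971468349775 -21.649348441346344
500 380 0.03922147303993598 -44.91090164405551
```

Call:
{"name": "servo_tool", "arguments": {"series": [[[0,0,0,0,0,-0.01,0],[0,0,0,0,0,-0.035,0],[0,0,0,0,0,-0.065,0],[0,0,0,0,0,-0.095,0],[0,0,0,0,0,-0.125,0],[0,0,0,0,0,-0.155,0],[0,0,0,0,0,-0.185,0],[0,0,0,0,0,-0.215,0],[0,0,0,0,0,-0.245,0],[0,0,0,0,0,-0.27,0],[0,0,0,0,0,-0.285,0],[0,0,0,0,0,-0.289,0]]]}}

```text
time_s: 6.87
tool_pos: [0.5535, 0.0586, 0.0978]
tool_rot: [-180.0, 0.0, 64.5]
force: [2.3, 3.0, -11.2]
grip_width: 0.0156
grasp_force: 20.0
```

Call:
{"name": "servo_tool", "arguments": {"series": [[[0,0,0,0,0,0,0],[0,0,0,0,0,0,0]]]}}

```text
time_s: 7.03
tool_pos: [0.5535, 0.0586, 0.0979]
tool_rot: [-180.0, 0.0, 64.4]
force: [2.2, 2.9, -11.5]
grip_width: 0.0159
grasp_force: 20.0
```

```bash
python3 -c "
from h import *
go((.554,.059,.0865),(180,0,12.5))"
```

```text
t 7.03 tcp [0.5535 0.0586 0.0979] [-1.80e+02  1.00e-02  6.44e+01] F [  2.2   2.9 -11.5] T [ 0.65 -0.56 -0.04] q7 -46.5 w 0.0159 20.0
shift [0.0019 0.0008 0.0379] turn [0.000e+00 1.000e-04 2.883e-01]
```

Call:
{"name": "servo_tool", "arguments": {"series": [[[0,0,0.003,0,0,0,0],[0,0,0.006,0,0,0,0],[0,0,0.008,0,0,0,0],[0,0,0.01,0,0,0,0],[0,0,0.011,0,0,0,0],[0,0,0.011,0,0,0,0]]]}}

```text
time_s: 7.53
tool_pos: [0.5536, 0.0586, 0.0946]
tool_rot: [180.0, 0.0, 64.5]
force: [2.0, 3.0, -10.3]
grip_width: 0.0159
grasp_force: 20.0
```

Call:
{"name": "servo_tool", "arguments": {"series": [[[0,0,0.001,0,0,0,0],[0,0,0.001,0,0,0,0],[0,0,0.001,0,0,0,0]]]}}

```text
time_s: 7.78
tool_pos: [0.5536, 0.0586, 0.0944]
tool_rot: [180.0, 0.0, 64.5]
force: [1.3, 1.9, -9.5]
grip_width: 0.0157
grasp_force: 20.0
```

Call:
{"name": "servo_tool", "arguments": {"series": [[[0,0,0.001,0,0,0,0],[0,0,0.001,0,0,0,0],[0,0,0.001,0,0,0,0]]]}}

```text
time_s: 8.03
tool_pos: [0.5537, 0.0586, 0.0944]
tool_rot: [180.0, 0.0, 64.5]
force: [-0.1, 2.2, -7.0]
grip_width: 0.0157
grasp_force: 20.0
```

Call:
{"name": "servo_tool", "arguments": {"series": [[[0,0,0.001,0,0,0,0],[0,0,0.002,0,0,0,0],[0,0,0.002,0,0,0,0],[0,0,0.002,0,0,0,0]]]}}

```text
time_s: 8.37
tool_pos: [0.5538, 0.0586, 0.094]
tool_rot: [180.0, 0.0, 64.5]
force: [-1.8, 1.1, 0.4]
grip_width: 0.0158
grasp_force: 20.0
```

Call:
{"name": "servo_tool", "arguments": {"series": [[[0,0,-0.003,0,0,0,0],[0,0,-0.006,0,0,0,0],[0,0,-0.008,0,0,-0.01,0],[0,0,-0.008,0,0,-0.022,0],[0,0,-0.008,0,0,-0.028,0],[0,0,-0.008,0,0,-0.028,0],[0,0,-0.006,0,0,-0.028,0],[0,0,-0.004,0,0,-0.028,0],[0,0,-0.002,0,0,-0.028,0],[0,0,0,0,0,-0.028,0],[0,0,0,0,0,-0.028,0],[0,0,0,0,0,-0.028,0]]]}}

```text
time_s: 9.37
tool_pos: [0.5535, 0.0587, 0.0933]
tool_rot: [-180.0, 0.0, 69.5]
force: [2.5, 2.6, -11.1]
grip_width: 0.0157
grasp_force: 20.0
```

Call:
{"name": "servo_tool", "arguments": {"series": [[[0,0,-0.003,0,0,0,0],[0,0,-0.006,0,0,0,0],[0,0,-0.009,0,0,0,0],[0,0,-0.009,0,0,0,0],[0,0,-0.009,0,0,-0.011,0],[0,0,-0.009,0,0,-0.022,0],[0,0,-0.009,0,0,-0.022,0],[0,0,-0.006,0,0,-0.022,0],[0,0,-0.003,0,0,-0.022,0],[0,0,0,0,0,-0.022,0],[0,0,0,0,0,-0.022,0],[0,0,0,0,0,-0.022,0]]]}}

```text
time_s: 10.37
tool_pos: [0.5536, 0.0587, 0.0934]
tool_rot: [180.0, 0.0, 73.5]
force: [1.6, 2.1, -10.7]
grip_width: 0.0156
grasp_force: 20.0
```

Call:
{"name": "servo_tool", "arguments": {"series": [[[0,0,-0.004,0,0,0,0],[0,0,-0.009,0,0,0,0],[0,0,-0.009,0,0,0,0],[0,0,-0.009,0,0,0.005,0],[0,0,-0.009,0,0,0.01,0],[0,0,-0.009,0,0,0.01,0],[0,0,-0.006,0,0,0.01,0],[0,0,-0.003,0,0,0.01,0],[0,0,0,0,0,0.01,0],[0,0,0.003,0,0,0.01,0],[0,0,0.005,0,0,0.01,0],[0,0,0.005,0,0,0.01,0]]]}}

```text
time_s: 11.37
tool_pos: [0.5536, 0.0587, 0.0918]
tool_rot: [180.0, 0.0, 71.7]
force: [2.0, 1.4, -9.3]
grip_width: 0.0154
grasp_force: 20.0
```

Call:
{"name": "servo_tool", "arguments": {"series": [[[0,0,0.003,0,0,0,0],[0,0,0.006,0,0,0,0],[0,0,0.009,0,0,0,0],[0,0,0.012,0,0,0,0],[0,0,0.014,0,0,0,0],[0,0,0.014,0,0,0,0]]]}}

```text
time_s: 11.87
tool_pos: [0.5536, 0.0587, 0.0876]
tool_rot: [180.0, 0.0, 71.7]
force: [2.6, 2.1, -9.8]
grip_width: 0.0154
grasp_force: 20.0
```

Load still on the hand 1.1 mm above home, so it is well inside the notch. Next I ease down to home, then open slowly.

Call:
{"name": "servo_tool", "arguments": {"series": [[[0,0,0.0015,0,0,0,0],[0,0,0.003,0,0,0,0],[0,0,0.004,0,0,0,0],[0,0,0.004,0,0,0,0],[0,0,0.004,0,0,0,0]]]}}

```text
time_s: 12.28
tool_pos: [0.5537, 0.0587, 0.0867]
tool_rot: [180.0, 0.0, 71.7]
force: [1.2, 1.4, -8.4]
grip_width: 0.0154
grasp_force: 20.0
```

Call:
{"name": "servo_tool", "arguments": {"series": [[[0,0,0,0,0,0,0.25],[0,0,0,0,0,0,0.3],[0,0,0,0,0,0,0.4],[0,0,0,0,0,0,0.6],[0,0,0,0,0,0,0.6],[0,0,0,0,0,0,0.6],[0,0,0,0,0,0,0.6],[0,0,0,0,0,0,0.6],[0,0,0,0,0,0,0.6],[0,0,0,0,0,0,0.6]]]}}

```text
time_s: 13.12
tool_pos: [0.5536, 0.0587, 0.0865]
tool_rot: [-180.0, 0.0, 71.7]
force: [0.7, 0.1, -0.0]
grip_width: 0.052
grasp_force: 0.0
```

Call:
{"name": "servo_tool", "arguments": {"series": [[[0,0,-0.02,0,0,0,0.6],[0,0,-0.05,0,0,0,0.6],[0,0,-0.1,0,0,0,0.6],[0,0,-0.15,0,0,0,0.6],[0,0,-0.2,0,0,0,0.6],[0,0,-0.25,0,0,0,0.6],[0,0,-0.3,0,0,0,0.6],[0,0,-0.33,0,0,0,0.6],[0,0,-0.34,0,0,0,0.6],[0,0,-0.34,0,0,0,0.6],[0,0,-0.34,0,0,0,0.6]]]}}

```text
time_s: 14.03
tool_pos: [0.5533, 0.0586, 0.1881]
tool_rot: [-180.0, 0.0, 71.7]
force: [-0.7, 0.1, -0.5]
grip_width: 0.0522
grasp_force: 0.0
```

```bash
python3 -c "
from h import *
go((.554,.059,.0865),(180,0,12.5))
c=snap('wrist','w4',s=1.4)"
```

```text
t 14.03 tcp [0.5533 0.0586 0.1881] [-1.7997e+02  2.0000e-02  7.1670e+01] F [-0.7  0.1 -0.5] T [-0.02 -0.04 -0.02] q7 -36.1 w 0.0522 0.0
shift [0.0022 0.0018 0.3388] turn [-1.000e-04  2.000e-04  3.287e-01]
```

View pics/w4.png

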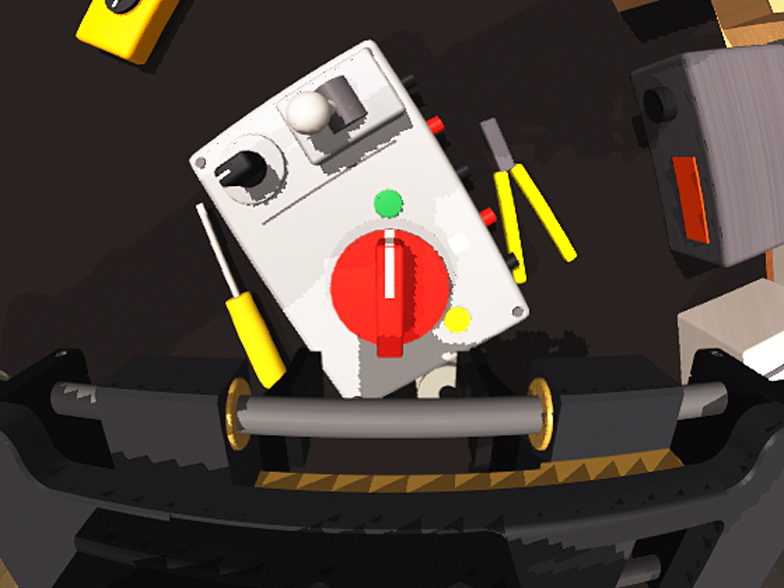

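The pointer is at (389,238), facing the green dot at (388,204), and the toggle and trim look unmoved. A depth check of the bar's height tells whether it is home.

Run:
```python
from h import *
def hz(f,tp,tr,pts):
    c=np.load(f"pics/{f}.npz"); R=Ro.from_euler("xyz",tr,degrees=True).as_matrix(); M=c["mount"]
    for u,v in pts:
        u,v=u/1.4,v/1.4; D=np.median(c["depth"][int(v)-2:int(v)+3,int(u)-2:int(u)+3])
        x,y=u-c["cx"],v-c["cy"]; r=np.hypot(x,y); th=r/c["fx"]; d=np.array([x/r*np.tan(th),y/r*np.tan(th),1])*D
        print(f,(R@(M[:3,:3]@d+M[:3,3])+tp)[2].round(4))
hz("w1",[.5518,.052,.1984],[-179.9,.03,12.29],[(378,310),(345,280),(290,300)])
hz("w4",[.5533,.0586,.1881],[-179.97,.02,71.67],[(390,320),(350,280),(300,270)])
```

```text
w1 0.115
w1 0.0806
w1 0.0599
w4 0.1147
w4 0.0806
w4 0.0599
```

Same bar and skirt heights as at the start, so the knob is fully home. Handing in.

```bash
python3 -c "
from h import *
print(env.sign_off())"
```

```text
the job is handed in; nothing more can be done
None
```

I lifted the red knob out of OFF, turned it to green and let it drop fully home in the notch there. It never went near yellow, nothing else was touched, and the job was handed in at about 14 s of the 58 s allowed.

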